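Shut off the beam and hold the spectrometer lid open

ROBOT

A 7-joint arm with a two-finger parallel gripper is mounted at the origin on the work surface. World frame = base frame: x ahead of the robot, y to its left, z up, the work surface at z = 0. Lengths are in mm, angles in degrees, forces in N, time in s.
With the tool pointing down it reaches from about 350 to 900 mm from the base axis. Payload 7.2 kg.
Tool frame: the origin (TCP) lies midway between the tips of the shut fingers; the grasp point (between the pads) lies 19 mm behind it; z points along the fingers, y is the line along which they close (so a half turn about z gives the same grasp; the last joint's range is limited). The gripper opens to 88 mm and grips with 3 to 60 N. Pads are 20 mm wide; open, the fingers measure 115 mm over their backs; the gripper's body (75 mm by 178 mm) begins 61 mm behind the grasp point.
Start: joints at [63.988, 23.554, -0.728, 91.456, 0.321, 64.991, -4.71], TCP at [235.177, -579.069, 222.653] pointing down, gripper open.
Joint ranges: [-169.25, 169.25], [-16.82, 113.86], [-84.01, 82.57], [7.8, 145.47], [-59.2, 239.2], [7.22, 106.19], [-163.78, 163.78]. Speed limits (degrees/s): [136.94, 136.94, 172.46, 172.46, 180, 180, 180].

INTERFACE

Orientations are given as [roll, pitch, yaw] about the fixed x, y, z axes, in that order (R = Rz(yaw) Ry(pitch) Rx(roll)).
In Python, from rig import read_state, get_image, finish_job gives the robot as it stands.
- The arm moves only by the tool drive_tool, never from a script. Its argument "steps" is one flat list of numbers, 7 for each row, row after row: the closure, from -1 (fully open) to 1 (shut), then the shift along the tool's x, y, z as a fraction of full scale, then the turn, a rotation vector about the tool's x, y, z as a fraction of full scale. A call has 1 to 10 rows; each row shifts and turns the commanded pose from where the row before left it, along the tool's axes as they then stand; what a row does not reach is not made up. Full scale, the value 1, is 3 cm for a shift and 6 degrees for a turn. A row lasts 1/10 s, in which the tool goes at most 50 mm and 8.59 degrees, less where a joint would pass 70% of its speed; a pose out of reach is approached as far as the arm can. A call with a number of a shift or a turn outside -1 to 1 is refused whole. A call with a gripper value outside its range is refused whole. The fingers move at their own pace and stop on an object; "newtons" is the grip in N (left out, the last holds). Time passes only in rows, so rows that do not move let the fingers close. It gives the time, the measured TCP pose, the force, the opening and the grip force at its end, in the units of the state.
- read_state(): the state, without advancing time (a new reading comes with each control period).
- get_image(name): name is "side" or "top" or "wrist"; returns a dict with "img" (384x512x3 uint8, blue, green, red), "fov_y" (degrees; the focal length in pixels is half the picture's height over the tangent of half this angle, whatever the lens; pixels are square), "cx", "cy" (the principal point, pixels), "k1" (the pictures are not rectified: a ray, as slopes to the right and down, at radius r is drawn at 1 + k1 r^2 times it, then the intrinsics apply), "pose" (4x4, takes a point from camera to world coordinates); the wrist camera has in their place "mount" (4x4, takes a point from camera to tool coordinates, whose origin is the TCP and whose axes are the flange's). Camera axes: x right, y up, looking along -z (the intrinsics and any distortion apply to the point x, -y, -z); pixel columns grow to the right and rows downward; lengths in mm; the calibration is good to about 2 mm. A picture is of the moment at which its call begins: read the wrist's pose just before it. There is no depth.
- finish_job(): hands the job in; it is judged then, once.
The state is a dict: "time": time; "joint_pos": joint angles; "qvel": joint speeds; "joint_torque": joint torques, N m; "tool_pos": TCP position; "orientation": TCP orientation; "ft_force": force on the tool from outside, world axes, zero at the start; "moment": the same for the moment, N m; "gripper_width": finger opening in mm; "grasp_force": force on a finger pad.
Only numpy, scipy, OpenCV 4.12 (cv2) and the standard library are available. Lean on these libraries where they do the work, as an engineer would, in place of code of your own. Each camera call takes 0.05 s, during which the arm holds its last target. There are 200 camera calls.

TASK

First flip the shutter switch on top of the spectrometer over to off (lever leaning to the rear, away from the robot) while the sample lid is still shut. Then raise the sample lid, which has a bar handle, and hold it open at about 50 degrees (5 or 6 degrees either way is fine) for someone to look inside; it falls shut if released, so finish while still holding it there, never let it drop, and leave the jar, mouse and beaker where they are.

Things in the scene. Friction and masses are not known exactly. Their poses are not given: they have to be found in the camera images.
- spectrometer: Bench spectrometer fixed to the bench, 340 mm deep (its x), 440 mm wide (its y), 140 mm high to its flat top; beige side modules, dark plinth, grey lid over the sample bay in the middle. Origin under its centre on the bench; its -x side is the front (towards the robot), z up. Its yaw varies.
- lid (a joint): Opening angle of the sample lid in rad: 0 shut (level), grows as the front edge rises, stop at 1.35. No spring, stay or friction holds it: it falls shut from any angle. Lid mass about 0.3 to 0.65 kg. The lid is a grey plate 220 mm long (x) by 186 mm wide (y) by 8 mm thick with a 50 mm front skirt, hinged about the spectrometer's y axis along its rear edge. 50 degrees is 0.873 rad.
- lid_grip (a point): Middle of the lid's handle: a round black bar 12 mm thick, 104 mm long between the centres of its two end posts, along the lid's y, on top of the lid near the front edge, bar centre 42 mm above the lid's top face. When shut it is 185 mm in front of the hinge axis and 50 mm above it (191 mm above the bench). Turns with the lid; axes as the spectrometer's when shut.
- lid_hinge (a point): Middle of the lid's hinge axis: 50 mm behind the spectrometer's origin (its +x) and 141 mm above the bench. The hinge axis is the y axis. Turns with the lid.
- shutter_box: Shutter switch: grey box 90 mm (its x) by 56 mm (its y) by 30 mm high, fixed on the spectrometer's flat top beside the lid, on the left or the right deck. Origin under its centre (140 mm above the bench). The lever swings in its x-z plane; its pivot is 25 mm above the origin. Its yaw varies a little from the spectrometer's.
- shutter (a joint): Shutter lever angle in rad: 0 = on, leaning 0.6 rad to the box's -x (front); 1.2 = off, leaning 0.6 rad to the box's +x (rear). Over-centre: its heavy ball makes it fall to the end stop on whichever side of upright (0.6) it is let go, and stay there. About 1 N at the ball flips it.
- shutter_tip (a point): Centre of the dark steel ball, 24 mm in diameter, at the end of the shutter's 10 mm steel lever; 62 mm from the pivot, so about 76 mm above the box's underside (216 mm above the bench) in either end position.
- jar: Bystander: small amber glass jar with black cap, 54 mm in diameter, 75 mm high, standing loose on the spectrometer's other side deck. Origin at the centre of its underside. Leave it alone.
- mouse: Bystander: computer mouse 100 by 56 by 30 mm, loose on the bench at the robot's right. Origin at the centre of its underside. Leave it alone.
- beaker: Bystander: glass beaker 68 mm in diameter, 85 mm high, loose on the bench at the robot's left. Origin at the centre of its underside. Leave it alone.

How it is judged:
By the outcome, as a careful person would: the job done as asked, in the order asked, and still so for the second after the job is handed in, while the arm keeps its last pose, push and grip.
It also fails if it takes over 48 s, if anything falls off the work surface, if the arm or the gripper's body presses on something with over 40 N, if the wrist force passes 120 N, or if a joint passes its speed limit or range.

## Working session

There is one attempt and no reset: what is moved stays moved. The work goes in short steps, Python scripts to look and compute and a tool call to move; the robot and the scene stay as the last step left them, time stands still between calls to the robot, and variables do not carry over. Pictures are saved under pics/ and viewed, at most 10 in all, crops included, and the job is handed in when it is done.

Besides the shell and the picture viewer there is one more tool, called after "Emit:" in YAML: its name, and indented under it one key for each argument. drive_tool: Moves the arm, as the interface text tells. Its arguments: {"type":"object","properties":{"steps":{"type":"array"},"newtons":{"type":"number"}},"required":["steps"]}

```bash
mkdir -p pics; cat > h.py <<'E'
import numpy as np, cv2
from rig import read_state, get_image, finish_job
from scipy.spatial.transform import Rotation as R
def toolT(s):
    T=np.eye(4); T[:3,:3]=R.from_euler('xyz',s['orientation'],degrees=True).as_matrix(); T[:3,3]=s['tool_pos']; return T
def cam(name):
    s=read_state(); d=get_image(name)
    d['T']=np.array(d['pose']) if 'pose' in d else toolT(s)@np.array(d['mount'])
    return d
def ray(d,u,v):
    f=d['img'].shape[0]/2/np.tan(np.radians(d['fov_y']/2))
    K=np.array([[f,0,d['cx']],[0,f,d['cy']],[0,0,1.]])
    p=cv2.undistortPoints(np.array([[[u,v]]],float),K,np.array([d['k1'],0,0,0.]))[0,0]
    r=d['T'][:3,:3]@np.array([p[0],-p[1],-1]); return d['T'][:3,3],r/np.linalg.norm(r)
def onz(d,u,v,z):
    o,r=ray(d,u,v); return o+r*(z-o[2])/r[2]
def cross(a,b):
    (o1,r1),(o2,r2)=a,b
    t=np.linalg.lstsq(np.c_[r1,-r2],o2-o1,rcond=None)[0]
    p,q=o1+r1*t[0],o2+r2*t[1]; return (p+q)/2,np.linalg.norm(p-q)
E
python3 - <<'E'
from h import *
import pickle
D={n:cam(n) for n in('side','top')}
pickle.dump(D,open('d0.pkl','wb'))
for n in D: cv2.imwrite(f'pics/{n}0.png',cv2.resize(D[n]['img'],(800,600))); print(n,D[n]['T'].round(2),D[n]['fov_y'],D[n]['k1'],D[n]['cx'],D[n]['cy'])
print(read_state())
E
```

```text
side [[-9.90000e-01  8.00000e-02 -8.00000e-02  4.20820e+02]
 [-1.20000e-01 -6.80000e-01  7.30000e-01  1.11270e+03]
 [-0.00000e+00  7.30000e-01  6.80000e-01  1.19702e+03]
 [ 0.00000e+00  0.00000e+00  0.00000e+00  1.00000e+00]] 42.40618344497514 -0.14714682990921185 257.8079647413045 190.2528149762567
top [[-1.00000e-02  9.90000e-01 -1.50000e-01  2.90530e+02]
 [-1.00000e+00 -1.00000e-02 -1.00000e-02 -6.10000e-01]
 [-1.00000e-02  1.50000e-01  9.90000e-01  1.67209e+03]
 [ 0.00000e+00  0.00000e+00  0.00000e+00  1.00000e+00]] 47.92259047061189 -0.14494182253540724 258.741125247805 193.74942415311304
{'time': 0.1, 'joint_pos': array([63.98698684, 23.59507097, -0.72768963, 91.49598753,  0.32077195,
       64.98995338, -4.71033991]), 'qvel': array([ 0.02804829, -0.04362927,  0.00490254, -0.1499492 , -0.02130273,
        0.00161713,  0.04793249]), 'joint_torque': array([ 3.55749318e-03, -5.89092743e+01,  6.44221958e-01, -2.91708630e+01,
       -5.37534035e-02,  1.44773367e-02,  1.77689083e-05]), 'tool_pos': array([ 234.9959977 , -578.68085216,  221.92050992]), 'orientation': array([-1.79921234e+02,  5.72843858e-03,  2.21055529e+01]), 'ft_force': array([ 0.26768637,  0.38938002, -0.32374741]), 'moment': array([-0.0087902 ,  0.0519779 ,  0.01562318]), 'grasp_force': 0.0, 'gripper_width': 87.78695240956127}
```

View pics/side0.png

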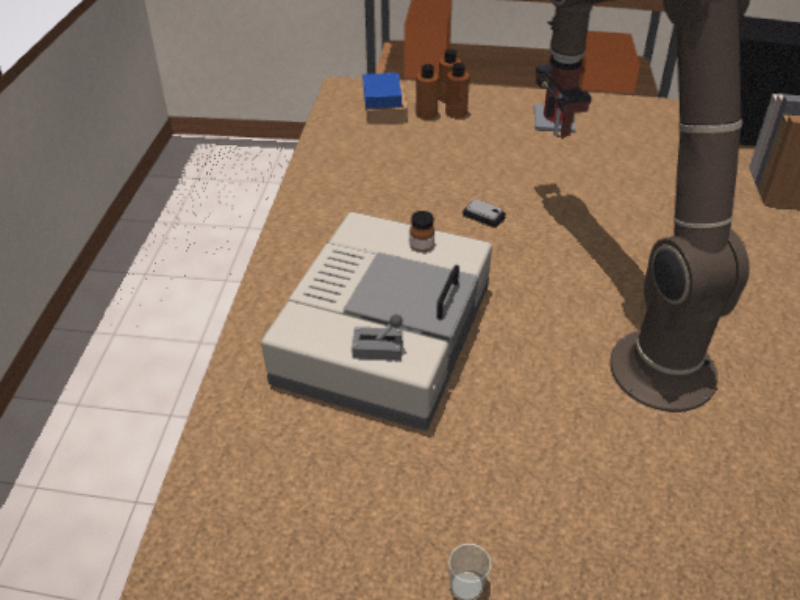

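View pics/top0.png

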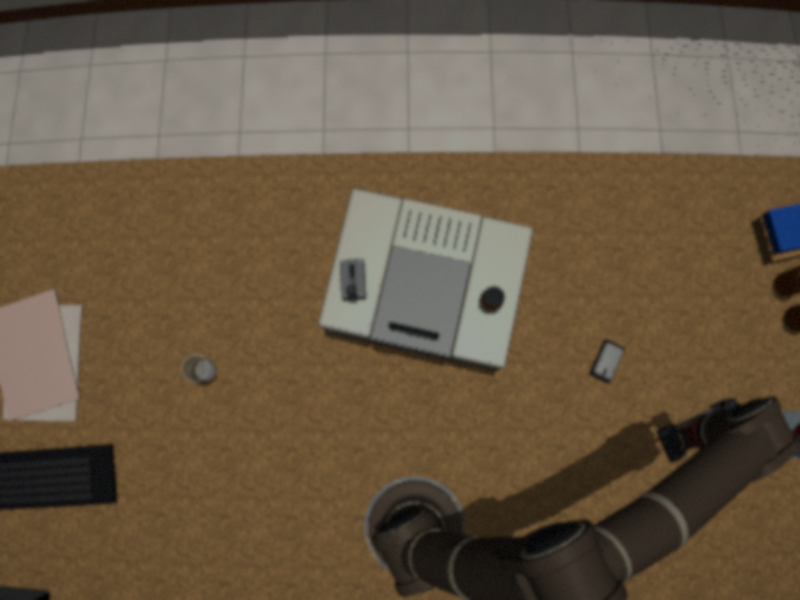

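The side view shows the lever ball at about (396,320), the switch box at (378,343) and the handle bar from (440,305) to (457,270). The top view shows the ball near (351,297), the bar from (390,325) to (438,335), and the top-face corners at (355,190), (531,227), (322,325) and (503,365). These are positions in the 800x600 pictures.

```bash
cat > m.py <<'E'
from h import *
import pickle
D=pickle.load(open('d0.pkl','rb')); t,s=D['top'],D['side']; k=.64
for n,(u,v) in dict(rl=(355,190),rr=(531,227),fl=(322,325),fr=(503,366)).items(): print(n,onz(t,u*k,v*k,140).round(1))
# dark handle in both views by mask in a window (800x600 px windows)
def blob(d,w,thr):
    x0,y0,x1,y1=[int(a*k) for a in w]; g=d['img'][y0:y1,x0:x1].max(2)
    m=(g<thr).astype(np.uint8); n,l,st,c=cv2.connectedComponentsWithStats(m); i=1+st[1:,4].argmax()
    pts=np.argwhere(l==i)[:,::-1]+[x0,y0]; r=cv2.minAreaRect(pts.astype(np.float32)); print(g.min(),np.percentile(g,50),len(pts),[np.round(a,1) for a in r]); return r,pts
bt,_=blob(t,(380,315,446,345),60); bs,ps=blob(s,(425,255,470,325),60)
p,e=cross(ray(t,*bt[0]),ray(s,*bs[0])); print('bar?',p.round(1),e)
b=cv2.boxPoints(bt); L=[onz(t,*q,191) for q in b]; print('bar box @191',np.round(L,1))
print('bar mid@191',np.mean(L,0).round(1))
p,e=cross(ray(t,351*k,297*k),ray(s,396*k,320*k)); print('ball',p.round(1),e)
print('box top ctr',onz(t,353*k,279*k,170).round(1))
a=t['img'][155:205,205:250]; c=s['img'][190:235,215:270]
v=np.hstack([cv2.resize(a,(400,444),interpolation=2),cv2.resize(c,(400,444),interpolation=2)])
cv2.imwrite('pics/crop1.png',v)
E
python3 m.py
```

```text
rl [796.7 134.6 140. ]
rr [ 702.3 -279.   140. ]
fl [475.3 208.9 140. ]
fr [ 377.9 -203.2  140. ]
23 117.0 123 [array([264.1, 211.5]), array([31.,  4.]), np.float64(13.0)]
15 140.0 130 [array([286.4, 186.7]), array([ 6.7, 34.9]), np.float64(26.6)]
bar? [460.1   0.8 174. ] 5.5055876014048515
bar box @191 [[461.1  54.6 191. ]
 [474.8  51.4 191. ]
 [449.7 -52.6 191. ]
 [436.  -49.3 191. ]]
bar mid@191 [455.4   1.  191. ]
ball [537.4 135.  217.5] 20.138156091614928
box top ctr [576.2 135.3 170. ]
```

View pics/crop1.png

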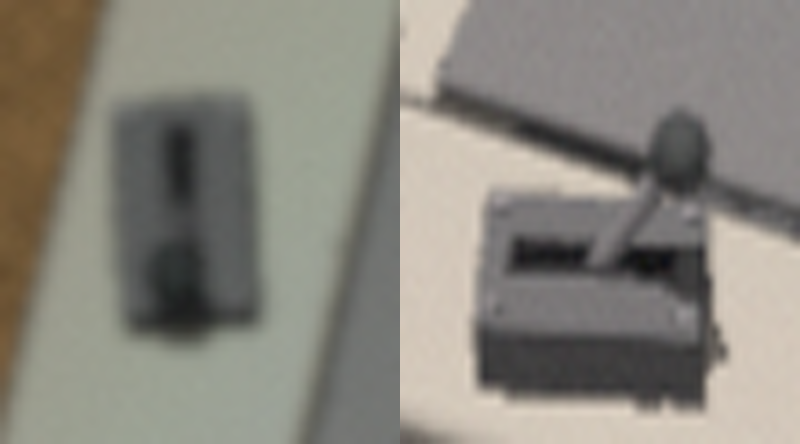

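The yaw is about -13°, the face centre about (588,-35), and the bar middle about (456,0). The box yaw is about +3°, and the ball is near (540,135,216). I'll raise and turn the tool, then move over for a close look.

Emit:
drive_tool:
  steps: [1, 0, 0, -0.5, 0, 0, -0.9, 1, 0, 0, -0.5, 0, 0, -0.9, 1, 0, 0, -0.5, 0, 0, -0.9, 1, 0, 0, -0.5, 0, 0, -0.9, 1, 0, 0, -0.5, 0, 0, -0.9, 1, 0, 0, -0.5, 0, 0, -0.9, 1, 0, 0, -0.5, 0, 0, -0.9, 1, 0, 0, -0.5, 0, 0, -0.9, 1, 0, 0, -0.5, 0, 0, -0.9, 1, 0, 0, -0.5, 0, 0, -1]
  newtons: 30

```text
time: 1.1
tool_pos: [235.0, -578.8, 372.8]
orientation: [-180.0, -0.0, 76.9]
ft_force: [0.3, -0.3, -0.7]
gripper_width: 11.3
grasp_force: 0.0
```

Emit:
drive_tool:
  steps: [1, 1, 0, 0, 0, 0, 0, 1, 1, 0, 0, 0, 0, 0, 1, 1, 0, 0, 0, 0, 0, 1, 1, 0, 0, 0, 0, 0, 1, 1, 0, 0, 0, 0, 0, 1, 1, 0, 0, 0, 0, 0, 1, 1, 0, 0, 0, 0, 0, 1, 1, 0, 0, 0, 0, 0, 1, 1, 0, 0, 0, 0, 0, 1, 1, 0, 0, 0, 0, 0]

```text
time: 2.1
tool_pos: [304.1, -285.7, 372.4]
orientation: [-180.0, -0.0, 76.7]
ft_force: [0.5, 0.2, 0.6]
gripper_width: 0.2
grasp_force: 0.0
```

Emit:
drive_tool:
  steps: [1, 1, 0, 0, 0, 0, 0, 1, 1, 0, 0, 0, 0, 0, 1, 1, 0, 0, 0, 0, 0, 1, 1, 0, 0, 0, 0, 0, 1, 1, 0, 0, 0, 0, 0, 1, 1, 0, 0, 0, 0, 0, 1, 1, 0, 0, 0, 0, 0, 1, 1, 0, 0, 0, 0, 0, 1, 0, 0, 0, 0, 0, 0, 1, 0, 0, 0, 0, 0, 0]

```text
time: 3.1
tool_pos: [359.1, -53.6, 372.5]
orientation: [-180.0, 0.0, 76.8]
ft_force: [0.2, -0.6, -0.4]
gripper_width: 0.2
grasp_force: 0.0
```

```bash
python3 - <<'E'
from h import *
import pickle
d=cam('wrist'); pickle.dump(d,open('w1.pkl','wb')); cv2.imwrite('pics/w1.png',d['img']); print(d['T'].round(2),d['fov_y'])
E
```

```text
[[ 9.7000e-01  2.2000e-01  6.0000e-02  3.7606e+02]
 [-2.3000e-01  9.3000e-01  2.7000e-01  2.0560e+01]
 [-0.0000e+00 -2.8000e-01  9.6000e-01  5.3299e+02]
 [ 0.0000e+00  0.0000e+00  0.0000e+00  1.0000e+00]] 66.66671068860991
```

Emit:
drive_tool:
  steps: [1, 1, 0, 0, 0, 0, 0, 1, 1, 0, 0, 0, 0, 0, 1, 1, 0, 0, 0, 0, 0, 1, 1, 0, 0, 0, 0, 0, 1, 1, 0, 0, 0, 0, 0, 1, 0, 0, 0, 0, 0, 0, 1, 0, 0, 0, 0, 0, 0]

```text
time: 3.85
tool_pos: [393.9, 91.3, 372.3]
orientation: [-179.9, 0.0, 76.7]
ft_force: [-0.3, 0.1, 0.2]
gripper_width: 0.9
grasp_force: 0.0
```

```bash
python3 - <<'E'
from h import *
import pickle
d=cam('wrist'); pickle.dump(d,open('w2.pkl','wb')); a=pickle.load(open('w1.pkl','rb'))
cv2.imwrite('pics/w12.png',cv2.resize(np.hstack([a['img'],d['img']]),(800,300),interpolation=3)); print(d['T'].round(2))
E
```

```text
[[ 9.7000e-01  2.2000e-01  7.0000e-02  4.1106e+02]
 [-2.3000e-01  9.3000e-01  2.7000e-01  1.6533e+02]
 [-0.0000e+00 -2.8000e-01  9.6000e-01  5.3282e+02]
 [ 0.0000e+00  0.0000e+00  0.0000e+00  1.0000e+00]]
```

View pics/w12.png

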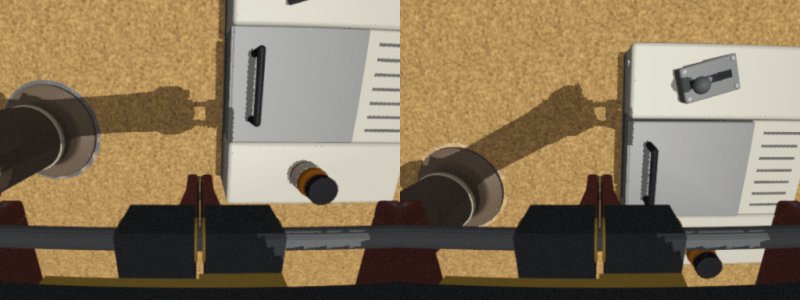

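The pair shows the ball in w2 at about (302,85), and the bar in w1 from (260,48) to (258,125), both in half-width panels.

```bash
cat > m2.py <<'E'
from h import *
import pickle
D=pickle.load(open('d0.pkl','rb')); t,s=D['top'],D['side']; a=pickle.load(open('w1.pkl','rb')); b=pickle.load(open('w2.pkl','rb'))
k=1.28
x0,y0,x1,y1=[int(q*k) for q in(290,75,314,97)]
g=b['img'][y0:y1,x0:x1].max(2); print(np.array(g[::3,::3]))
B=(302*k,85*k)
for n,r in dict(side=ray(s,253.5,205.4),top=ray(t,225.2,186)).items():
    p,e=cross(ray(b,*B),r); print('ball',n,p.round(1),round(e,1))
print('ball@216',onz(b,*B,216).round(1))
x0,y0,x1,y1=[int(q*k) for q in(235,35,275,135)]
g=a['img'][y0:y1,x0:x1].max(2); m=(g<45).astype(np.uint8); n,l,st,c=cv2.connectedComponentsWithStats(m); i=1+st[1:,4].argmax(); P=np.argwhere(l==i)[:,::-1]+[x0,y0]
# bar = right edge of the dark blob per row, ends = first/last rows
rows=np.arange(P[:,1].min(),P[:,1].max()+1); xr=np.array([P[P[:,1]==r,0].max() for r in rows])
w=np.array([(P[:,1]==r).sum() for r in rows]); print(rows[[0,-1]],xr[::8],w[::8])
mid=slice(len(rows)//4,3*len(rows)//4); wm=np.median(w[mid]); f=np.polyfit(rows[mid],xr[mid]-wm/2,1)
E1,E2=[(np.polyval(f,r),r) for r in(rows[0],rows[-1])]; C=((E1[0]+E2[0])/2,(E1[1]+E2[1])/2)
print('ends',onz(a,*E1,191).round(1),onz(a,*E2,191).round(1),'mid',onz(a,*C,191).round(1))
p,e=cross(ray(a,*C),ray(s,286.4,186.7)); print('mid x side',p.round(1),e)
# bar mid by top, short side view
p,e=cross(ray(a,*C),ray(t,264.1,211.5)); print('mid x top',p.round(1),e)
# box rect in w2 : edges (675,70)-(735,53) top , panel px
q=[onz(b,(u-400)*k,v*k,170)[:2] for u,v in((676,71),(734,54),(741,86),(685,103))]; print('boxtop',np.round(q,1),np.mean(q,0))
E
python3 m2.py
```

```text
[[152 150 150 149 147 145 148 139 118  72]
 [107 148 150 109  67  74  76  74 120 128]
 [ 73  72  51  61  73  85  92  91  95 141]
 [ 43  25  49  68  86  93 100 104  95  76]
 [ 52  31  61  75  89 103 109 107  96 123]
 [ 61  32  58  77  90  99 103 101  93 142]
 [ 80 123  52  70  77  87  93  90  94 148]
 [149 154  88  56  70  77  78  85 145 148]
 [150 150 151 133  89 101 138 146 146 147]
 [151 151 150 150 148 147 149 147 137 131]]
ball side [546.5 134.3 215.7] 1.8
ball top [541.3 134.1 223.1] 3.2
ball@216 [545.4 134.6 216. ]
[ 59 160] [336 338 337 337 336 336 335 335 334 333 333 332 331] [ 4 14  5  6  5  6  4  6  5  4  5  6 10]
ends [474.2  51.9 191. ] [446.  -55.7 191. ] mid [4.606e+02 3.000e-01 1.910e+02]
mid x side [463.8  -0.5 173.7] 2.0430280935227376
mid x top [451.9   1.6 224.8] 1.4389379674528628
boxtop [[528.3 159.5]
 [618.6 164.8]
 [625.5 115.3]
 [535.2 108.8]] [576.87089461 137.08933476]
```

The ball is at about (545,134.5,216), which agrees with the given 216 mm height. The box yaw is about +3.5°. I'll move in front of the ball and come down.

Emit:
drive_tool:
  steps: [1, 0.7, 0.95, 0, 0, 0, 0, 1, 0.7, 0.95, 0, 0, 0, 0, 1, 0.7, 0.95, 0, 0, 0, 0, 1, 0, 0, 0.9, 0, 0, 0, 1, 0, 0, 0.9, 0, 0, 0, 1, 0, 0, 0.9, 0, 0, 0, 1, 0, 0, 0.9, 0, 0, 0, 1, 0, 0, 0.9, 0, 0, 0, 1, 0, 0, 0.9, 0, 0, 0, 1, 0, 0, 0, 0, 0, 0]

```text
time: 4.9
tool_pos: [490.0, 130.8, 207.4]
orientation: [-179.7, 0.2, 76.6]
ft_force: [-0.1, -0.4, -0.0]
gripper_width: 0.4
grasp_force: 0.0
```

```bash
python3 - <<'E'
from h import *
d=cam('wrist'); s=cam('side')['img'][150:260,190:340]
cv2.imwrite('pics/p1.png',np.hstack([cv2.resize(d['img'],(400,300)),cv2.resize(s,(400,300))])); print(read_state()['tool_pos'],read_state()['ft_force'])
E
```

```text
[491.72122648 132.82458046 210.81966216] [ 0.49385753 -0.4619165   0.69757224]
```

View pics/p1.png

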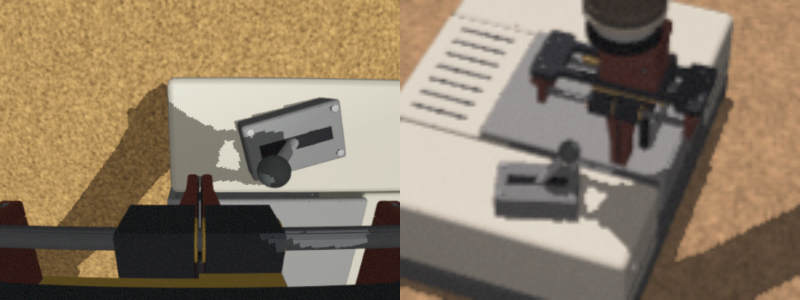

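The shut fingers stand in front of the ball: tips at (200,178) and ball at (273,172) in the wrist panel. I'll lower a little and push to the rear.

Emit:
drive_tool:
  steps: [1, 0, 0, 0.2, 0, 0, 0, 1, 0.1, 0.32, 0, 0, 0, 0, 1, 0.1, 0.32, 0, 0, 0, 0, 1, 0.1, 0.32, 0, 0, 0, 0, 1, 0.1, 0.32, 0, 0, 0, 0, 1, 0.1, 0.32, 0, 0, 0, 0, 1, 0.1, 0.32, 0, 0, 0, 0, 1, 0.1, 0.32, 0, 0, 0, 0, 1, 0.1, 0.32, 0, 0, 0, 0, 1, 0, 0, 0, 0, 0, 0]

```text
time: 6.0
tool_pos: [573.1, 139.7, 204.3]
orientation: [180.0, -0.0, 76.7]
ft_force: [-0.3, -0.3, 0.3]
gripper_width: 0.9
grasp_force: 0.0
```

```bash
python3 - <<'E'
from h import *
d=cam('wrist'); s=cam('side')['img'][150:260,190:340]
cv2.imwrite('pics/p2.png',np.hstack([cv2.resize(d['img'],(400,300)),cv2.resize(s,(400,300))])); print(read_state()['tool_pos'],read_state()['ft_force'])
E
```

```text
[571.75712212 139.89231602 204.40480317] [-0.04924995  0.76842473 -0.1764493 ]
```

View pics/p2.png

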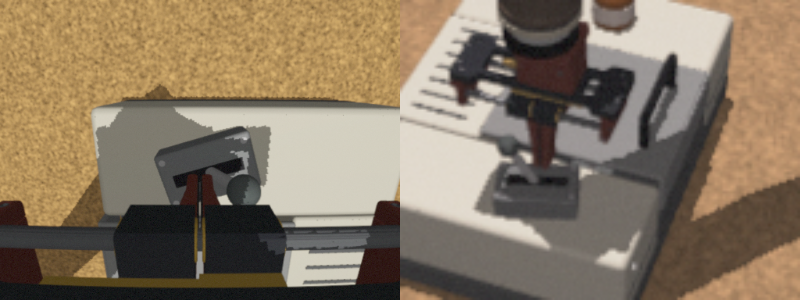

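The ball now leans to the rear at (243,190) in the wrist panel, past the box slot, so the shutter is off. I'll rise, open the gripper and move over to look at the handle from two places.

Emit:
drive_tool:
  steps: [1, 0, 0, -1, 0, 0, 0, 1, 0, 0, -1, 0, 0, 0, 1, 0, 0, -1, 0, 0, 0, 1, 0, 0, -1, 0, 0, 0, -1, -1, -0.35, 0, 0, 0, 0, -1, -1, -0.35, 0, 0, 0, 0, -1, -1, -0.35, 0, 0, 0, 0, -1, -1, -0.35, 0, 0, 0, 0, -1, -1, -0.35, 0, 0, 0, 0, -1, 0, 0, 0, 0, 0, 0]

```text
time: 7.1
tool_pos: [484.4, 1.9, 324.5]
orientation: [-180.0, 0.2, 76.4]
ft_force: [-0.1, -0.5, -0.4]
gripper_width: 45.1
grasp_force: 0.0
```

```bash
python3 - <<'E'
from h import *
import pickle
d=cam('wrist'); pickle.dump(d,open('w3.pkl','wb')); print(read_state()['tool_pos'])
E
```

```text
[485.39757068   3.91389934 324.79186685]
```

Emit:
drive_tool:
  steps: [-1, -1, -0.7, 0, 0, 0, 0, -1, -1, -0.7, 0, 0, 0, 0, -1, -1, -0.7, 0, 0, 0, 0, -1, -1, -0.7, 0, 0, 0, 0, -1, 0, 0, 0, 0, 0, 0, -1, 0, 0, 0, 0, 0, 0]

```text
time: 7.75
tool_pos: [377.3, -91.0, 325.0]
orientation: [179.9, 0.1, 76.7]
ft_force: [-0.6, -0.0, 0.7]
gripper_width: 87.4
grasp_force: 0.0
```

```bash
python3 - <<'E'
from h import *
import pickle
d=cam('wrist'); pickle.dump(d,open('w4.pkl','wb')); print(read_state()['tool_pos']); a=pickle.load(open('w3.pkl','rb'))
cv2.imwrite('pics/w34.png',cv2.resize(np.hstack([a['img'],d['img']]),(800,300),interpolation=3))
E
```

```text
[377.74073799 -90.43251154 324.94532321]
```

View pics/w34.png

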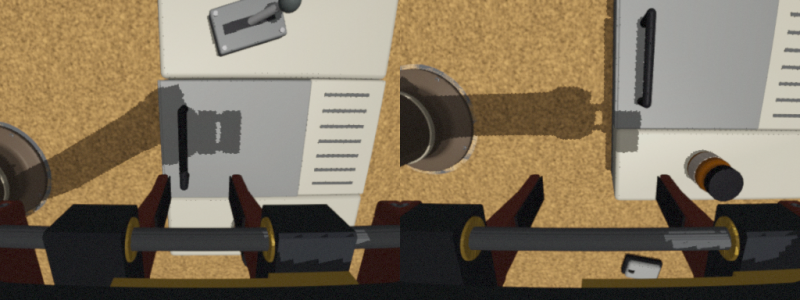

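The lever leans to the rear, ball at (288,3) in w3. The bar runs from (183,107) to (184,188) in w3 and from (252,10) to (246,106) in w4.

```bash
cat > m3.py <<'E'
from h import *
import pickle
k=1.28; out=[]
for f,w in(('w3',(165,98,200,194)),('w4',(228,3,268,114))):
    d=pickle.load(open(f+'.pkl','rb')); x0,y0,x1,y1=[int(q*k) for q in w]
    g=d['img'][y0:y1,x0:x1].max(2); m=(g<45).astype(np.uint8); n,l,st,c=cv2.connectedComponentsWithStats(m); i=1+st[1:,4].argmax(); P=np.argwhere(l==i)[:,::-1]+[x0,y0]
    rows=np.arange(P[:,1].min(),P[:,1].max()+1); n=len(rows)
    cen=np.array([P[P[:,1]==r,0].mean() for r in rows]); wd=np.array([(P[:,1]==r).sum() for r in rows])
    mid=slice(n//4,3*n//4); fit=np.polyfit(rows[mid],cen[mid],1); print(f,rows[[0,-1]],wd[::8],np.std(cen[mid]-np.polyval(fit,rows[mid])).round(2))
    out.append((d,[(np.polyval(fit,r),r) for r in(rows[0],(rows[0]+rows[-1])/2,rows[-1])]))
(a,A),(b,B)=out
for p,q in zip(A,B): x,e=cross(ray(a,*p),ray(b,*q)); print(x.round(1),round(e,1),onz(a,*p,191).round(1),onz(b,*q,191).round(1))
E
python3 m3.py
```

```text
w3 [134 242] [ 1 12 11 11 11 11 11 11 11 10 10 11  9  9] 0.29
w4 [ 11 137] [ 2 10 17 10  9  8  8  9  8  8  8  8  7  8  7 14] 0.39
[473.3  56.3 182.2] 1.8 [473.6  57.5 191. ] [471.5  53.4 191. ]
[460.    1.5 184.3] 0.8 [460.7   3.5 191. ] [458.8   0.8 191. ]
[445.7 -57.2 189.1] 0.6 [446.2 -56.6 191. ] [445.1 -56.8 191. ]
```

The bar middle is at about (459.5,1.5), z about 188, with length 117 mm and yaw -13.5°, which all fits the given sizes. I'll position above it, descend and close gently.

Emit:
drive_tool:
  steps: [-1, 0.9, 0.49, 0, 0, 0, 0, -1, 0.9, 0.49, 0, 0, 0, 0, -1, 0.9, 0.49, 0, 0, 0, 0, -1, 0.9, 0.49, 0, 0, 0, 0, -1, 0, 0, 1, 0, 0, 0, -1, 0, 0, 1, 0, 0, 0, -1, 0, 0, 1, 0, 0, 0, -1, 0, 0, 1, 0, 0, 0, -1, 0, 0, 0.8, 0, 0, 0, -1, 0, 0, 0.3, 0, 0, 0]

```text
time: 8.8
tool_pos: [458.4, 2.3, 169.5]
orientation: [-179.8, -0.1, 76.9]
ft_force: [-0.9, -0.3, 0.6]
gripper_width: 87.7
grasp_force: 0.0
```

Emit:
drive_tool:
  steps: [0, 0, 0, 0, 0, 0, 0, 0.4, 0, 0, 0, 0, 0, 0, 0.6, 0, 0, 0, 0, 0, 0, 0.7, 0, 0, 0, 0, 0, 0, 0.8, 0, 0, 0, 0, 0, 0, 1, 0, 0, 0, 0, 0, 0, 1, 0, 0, 0, 0, 0, 0, 1, 0, 0, 0, 0, 0, 0]
  newtons: 10

```text
time: 9.6
tool_pos: [459.0, -0.1, 171.7]
orientation: [180.0, 0.0, 76.7]
ft_force: [-0.3, 0.1, -0.4]
gripper_width: 27.5
grasp_force: 0.0
```

Emit:
drive_tool:
  steps: [1, 0, 0, 0, 0, 0, 0, 1, 0, 0, 0, 0, 0, 0, 1, 0, 0, 0, 0, 0, 0, 1, 0, 0, 0, 0, 0, 0]
  newtons: 10

```text
time: 10.0
tool_pos: [460.6, -0.4, 171.8]
orientation: [179.8, -0.1, 76.7]
ft_force: [7.1, -0.8, -5.6]
gripper_width: 11.8
grasp_force: 10.0
```

The bar is gripped, with the opening at 11.8 mm. I'll lift slowly along the arc with the tool held vertical so the bar turns in the pads. First 10°:

Emit:
drive_tool:
  steps: [1, 0, 0.03, 0, 0, 0, 0, 1, 0, 0, 0, 0, 0, 0, 1, 0, 0.08, -0.265, 0, 0, 0, 1, 0, 0.09, -0.265, 0, 0, 0, 1, 0, 0.1, -0.26, 0, 0, 0, 1, 0, 0.115, -0.255, 0, 0, 0, 1, 0, 0, 0, 0, 0, 0]
  newtons: 25

```text
time: 10.7
tool_pos: [471.4, -3.0, 203.2]
orientation: [180.0, -0.0, 76.7]
ft_force: [4.2, -0.4, -5.6]
gripper_width: 11.1
grasp_force: 25.0
```

Emit:
drive_tool:
  steps: [1, 0, 0.125, -0.25, 0, 0, 0, 1, 0, 0.135, -0.245, 0, 0, 0, 1, 0, 0.145, -0.24, 0, 0, 0, 1, 0, 0.155, -0.23, 0, 0, 0, 1, 0, 0.165, -0.225, 0, 0, 0, 1, 0, 0.175, -0.215, 0, 0, 0, 1, 0, 0.185, -0.21, 0, 0, 0, 1, 0, 0.195, -0.2, 0, 0, 0, 1, 0, 0, 0, 0, 0, 0]

```text
time: 11.6
tool_pos: [507.2, -11.5, 258.4]
orientation: [-179.8, 0.1, 76.7]
ft_force: [-9.5, 0.3, 4.4]
gripper_width: 11.0
grasp_force: 25.0
```

Emit:
drive_tool:
  steps: [1, 0, 0.2, -0.19, 0, 0, 0, 1, 0, 0.21, -0.185, 0, 0, 0, 1, 0, 0.22, -0.175, 0, 0, 0, 1, 0, 0.225, -0.165, 0, 0, 0, 1, 0, 0, 0, 0, 0, 0, 1, 0, 0, 0, 0, 0, 0]

```text
time: 12.2
tool_pos: [531.6, -17.2, 280.5]
orientation: [-179.8, 0.1, 76.7]
ft_force: [-14.4, -0.5, 13.9]
gripper_width: 11.0
grasp_force: 25.0
```

The push builds up radially, so the commanded arc is a little tight. I'll ease outward, then do the last 10°.

Emit:
drive_tool:
  steps: [1, 0, -0.05, -0.06, 0, 0, 0, 1, 0, 0, 0, 0, 0, 0, 1, 0, 0, 0, 0, 0, 0]

```text
time: 12.5
tool_pos: [531.7, -17.2, 280.8]
orientation: [-180.0, 0.0, 76.7]
ft_force: [-2.8, 0.2, -1.2]
gripper_width: 11.5
grasp_force: 25.0
```

Emit:
drive_tool:
  steps: [1, 0, 0.225, -0.165, 0, 0, 0, 1, 0, 0.23, -0.16, 0, 0, 0, 1, 0, 0, 0, 0, 0, 0]

```text
time: 12.8
tool_pos: [546.6, -20.8, 291.2]
orientation: [179.9, -0.0, 76.7]
ft_force: [-3.1, -0.6, -1.1]
gripper_width: 11.4
grasp_force: 25.0
```

Emit:
drive_tool:
  steps: [1, 0, 0.235, -0.145, 0, 0, 0, 1, 0, 0.235, -0.135, 0, 0, 0, 1, 0, 0, 0, 0, 0, 0, 1, 0, 0, 0, 0, 0, 0]

```text
time: 13.2
tool_pos: [559.2, -23.8, 298.7]
orientation: [180.0, -0.0, 76.7]
ft_force: [-0.1, -0.4, -5.5]
gripper_width: 11.2
grasp_force: 25.0
```

```bash
python3 - <<'E'
from h import *
s=read_state(); p=s['tool_pos']; print(p,s['ft_force'],s['moment'],s['time'])
c,n=np.cos(np.radians(13.2)),-np.sin(np.radians(13.2))
for h in((636.8,-45.9),(459.5+185*c,1.5+185*n)):
    dx=(p[0]-h[0])*c+(p[1]-h[1])*n; dz=p[2]+19-141; print(dx,dz,np.hypot(dx,dz),np.degrees(np.arctan2(dz,-dx))-15.12)
a=cam('side')['img'][130:280,150:350]; b=cam('top')['img'][100:250,180:380]
cv2.imwrite('pics/fin.png',np.hstack([cv2.resize(a,(400,300)),cv2.resize(b,(400,300))]))
E
```

```text
[559.23253302 -23.83489186 298.74870564] [-0.09229421 -0.44812418 -5.49886623] [-0.16808904 -0.06166579 -0.09843582] 13.2
-80.55663604393752 176.74870563860947 194.24076955067704 50.37795730160642
-82.11726532128114 176.74870563860947 194.89317640381742 49.960467910833394
```

View pics/fin.png

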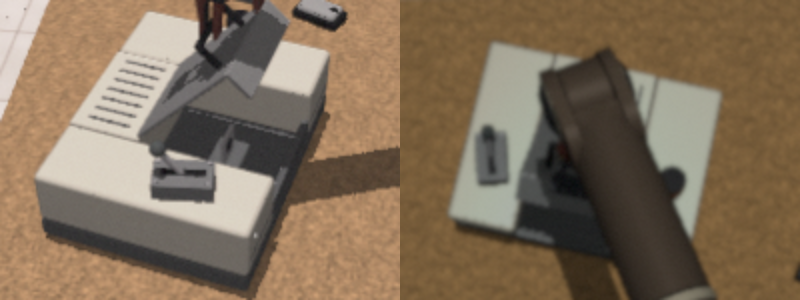

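The lid is held open at about 50°, the lever leans to the rear (ball at (157,147) in the left panel), and the jar is still on its deck. The forces are small, so I'm handing in.

```bash
python3 -c "
from rig import finish_job; print(finish_job())"
```

```text
the job is handed in; nothing more can be done
None
```

I handed the job in at about 13 s: the shutter went to off while the lid was still shut, and the arm is still gripping the lid open at about 50° (worked out from the gripper's position). The arm did not touch the jar, mouse or beaker.

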